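# Offer the hanging fruit dish

### The job

Take the hanging fruit dish by its wooden grip, lift it up and off the two hooks of its stand, and bring it over the middle of the bamboo board, carrying it level and smoothly so that the loose clementine stays in the middle of the dish. Turn the dish about a quarter turn, so that its handle bar runs parallel to the board's long sides and the cook in front of the counter can reach in past the handle, and finish while still holding it there by the grip, level and still, about a hand's breadth (10 cm) above the board. Do not touch the clementine or let the dish strike the board, and leave the mug, the pepper mill and the fruit bowl where they stand.

Things in the scene. Friction and masses are not known exactly. Their poses are not given: they have to be found in the camera images.
- dish_grip (a point): centre of the hanging dish's wooden grip: a box 56 long (own x), 16 wide (y), 18 high (z) on the middle of the straight handle bar (5 mm black rod along x, 140 long), 160 above the dish's underside. The bar tops a rigid wire bail that never folds, fixed to the rim at x = +-88. At the start the hooks carry the bar 50 to either side of here; the dish can swing about it. Axes as dish
- dish: the hanging dish: blue round concave plate, 183 diameter, rim 32 high, 4 thick, with its black wire bail 169 high over all; 0.25 to 0.5 kg. Origin at the centre of its underside, z up, x along the handle bar; the bail is open towards +-y. It starts level on the stand, underside 116.5 above the counter, with the clementine in it. A half turn about z looks the same
- clementine_center (a point): centre of the clementine: an orange ball of 60 diameter, about 0.1 kg, loose, which rests in the middle of the dish (its centre is 34 above the dish's underside, so its top is 96 below dish_grip). It rolls if the dish is tipped or jerked
- stand: dish stand, fixed to the counter: marble foot 190 (x) by 215 (y, from -65 to +150) by 18 high; two 8 mm dark rods, 100 apart in x, rise at y = +128, bend over, run towards -y about 284 above the counter and end in upturned hooks. Origin on the counter under the middle between the hooks' seats; x runs along the hanging handle bar, the hooks open towards -y
- hooks_mid (a point): point half-way between the two hook seats, where the middle of the hanging handle bar lies, 276.5 above the counter; axes as stand. The hooks' tips are at own x = +-50, y = -16 and stand 292 above the counter, so the bar must rise at least 20 to pass over them; then the way out is along own -y
- board: the bamboo cutting board, fixed on the counter: 260 (x) by 360 (y, its long sides) by 28 high. Origin at the centre of its underside, z up
- mug: white mug, 82 diameter, 90 high, handle at its +y; origin at the centre of its underside; leave alone
- mill: dark wooden pepper mill, 54 diameter, 155 high; origin at the centre of its underside; leave alone
- fruit_bowl: white bowl of apples, limes and lemons, 230 diameter, 112 high with the fruit; origin at the centre of its underside; leave alone
Mind the look-alikes: they are no part of the job. There is more than one size of the part that bears clementine_center; the job needs the smallest.

How it is judged:
By the outcome, as a careful person would: the job done as asked, in the order asked, and still so for the second after the job is handed in, while the arm keeps its last pose, push and grip.
It also fails if it takes over 61 s, if anything falls off the work surface, if the arm or the gripper's body presses on something with over 40 N, if the wrist force passes 120 N, or if a joint passes its speed limit or range.

### The arm

A 7-joint arm with a two-finger parallel gripper is mounted at the origin on the work surface. World frame = base frame: x ahead of the robot, y to its left, z up, the work surface at z = 0. Lengths are in m, angles in degrees, forces in N, time in s.
With the tool pointing down it reaches from about 0.4 to 0.85 m from the base axis. Payload 10.4 kg.
Tool frame: the origin (TCP) lies where the fingers leave the gripper's body, on its centre line; the fingertips stand 73 mm ahead of it and the grasp point (between the pads) lies 54 mm ahead of it; z points along the fingers, y is the line along which they close (so a half turn about z gives the same grasp; the last joint's range is limited). The gripper opens to 85 mm and grips with 20 to 120 N. Pads are 22 mm wide; open, the fingers measure 114 mm over their backs; the gripper's body (76 mm by 85 mm) begins 54 mm behind the grasp point. The pads swing forward as they close: fully open they stand 13 mm farther back than shut.
Start: joints at [71.7, 19.034, -3.707, 83.658, 1.238, 77.344, -5.071], TCP at [0.183, -0.598, 0.304] pointing down, gripper open.
Joint ranges: [-148.97, 148.97], [-28.65, 121.19], [-84.17, 76.75], [9.2, 138.47], [-72.65, 252.65], [3.7, 117.97], [-149.18, 149.18]. Speed limits (degrees/s): [127.2, 127.2, 159.86, 159.86, 180, 180, 180].

### API

Orientations are given as a 3x3 rotation matrix whose columns are the frame's x, y, z axes.
In Python, from bench import * gives the robot as it stands.
- The arm moves only by the tool play_rows, never from a script. Its argument "steps" is one flat list of numbers, 4 for each row, row after row: the shift along the tool's x, y, z in mm, then the turn about the tool's z in degrees. In form: [tx, ty, tz, roll, tx, ty, tz, roll, ...]. A call has exactly 8 rows; each row is the pose to reach, as a shift and turn from the pose commanded when the call began, along the tool's axes at that moment; what a row does not reach only later rows make up. A row lasts 1/8 s, in which the tool goes at most 62.5 mm and 10.7 degrees, less where a joint would pass 70% of its speed; a pose out of reach is approached as far as the arm can. A call with a gripper value outside its range is refused whole. "jaw" is the opening, from 0 (shut) to 1 (fully open), set as the call begins (left out, the last holds). The fingers move at their own pace and stop on an object; "newtons" is the grip in N (left out, the last holds). Time passes only in rows, so rows that repeat a pose let the fingers close, or fill a call up. It gives the time, the measured TCP pose, the force, the opening and the grip force at its end, in the units of the state.
- get_state(): the state, without advancing time (a new reading comes with each control period).
- camera(name): name is "scene" or "top"; returns the picture (420x560x3 uint8, red, green, blue); there is no depth.
- camera_info(name): a dict with "mtx" (3x3 intrinsics, pixels), "R" (3x3) and "t" (3): a world point X has camera coordinates R X + t. Camera axes: x right, y down, z forward; pixel columns grow to the right and rows downward; lengths in m; the calibration is good to about 2 mm. A picture is of the moment at which its call begins. camera_info takes no time and is no camera call.
- finish_job(): hands the job in; it is judged then, once.
The state is a dict: "t": time; "joints": joint angles; "joint_vel": joint speeds; "effort": joint torques, N m; "position": TCP position; "tcp_rot": TCP orientation; "contact_force": force on the tool from outside, world axes, zero at the start; "wrist_torque": the same for the moment, N m; "opening": opening from 0.0 (shut) to 1.0 (fully open); "finger_force": force on a finger pad.
Only numpy, scipy, OpenCV 4.12 (cv2) and the standard library are available. Lean on these libraries where they do the work, as an engineer would, in place of code of your own. Each camera call takes 0.05 s, during which the arm holds its last target. There are 200 camera calls.

## Working session

There is one attempt and no reset: what is moved stays moved. The work goes in short steps, Python scripts to look and compute and a tool call to move; the robot and the scene stay as the last step left them, time stands still between calls to the robot, and variables do not carry over. Pictures are saved under pics/ and viewed, at most 10 in all, crops included, and the job is handed in when it is done.

Besides the shell and the picture viewer there is one more tool, called after "Call:" as name(argument=value, ...), one argument or row to a line, values as JSON. play_rows: Moves the arm, as the interface text tells. Its arguments: {"type":"object","properties":{"steps":{"type":"array"},"jaw":{"type":"number"},"newtons":{"type":"number"}},"required":["steps"]}

```bash
mkdir -p pics
python3 - <<'E'
from bench import *
import cv2,numpy as np
for n in("scene","top"):
    cv2.imwrite(f"pics/{n}0.png",camera(n)[:,:,::-1]); i=camera_info(n)
    print(n,i["mtx"].round(1).tolist(),i["R"].round(3).tolist(),i["t"].round(3).tolist(), (-i["R"].T@i["t"]).round(3))
s=get_state();print(s["t"],s["position"],np.round(s["tcp_rot"],3).tolist(),s["opening"])
E
```

```text
scene [[393.0, 0.0, 283.9], [0.0, 393.0, 209.4], [0.0, 0.0, 1.0]] [[0.807, 0.59, -0.012], [0.418, -0.586, -0.695], [-0.417, 0.556, -0.719]] [-0.369, -0.19, 1.654] [ 1.067 -0.813  1.053]
top [[389.1, 0.0, 278.3], [0.0, 389.1, 203.2], [0.0, 0.0, 1.0]] [[0.018, -1.0, -0.014], [-0.997, -0.017, -0.076], [0.076, 0.015, -0.997]] [-0.139, 0.56, 1.291] [ 0.463 -0.149  1.327]
0.1 [ 0.18270461 -0.59744844  0.30320727] [[0.956, 0.292, -0.0], [0.292, -0.956, 0.001], [-0.0, -0.001, -1.0]] 0.9980059440837906
```

View pics/scene0.png

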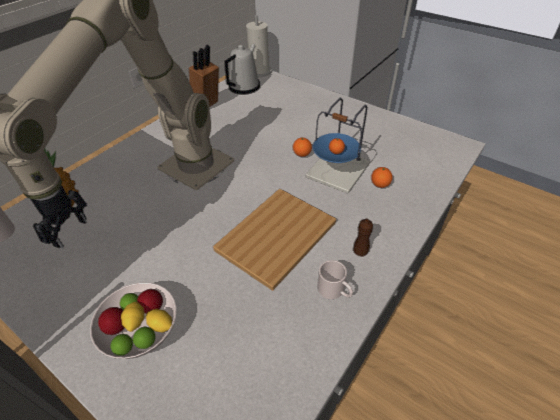

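View pics/top0.png

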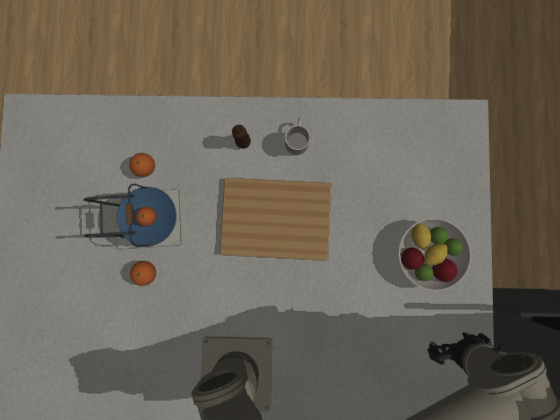

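The scene view shows the hanging dish at about (338,147), its grip at (341,118), the board at (277,236), the mill at (364,238), the mug at (333,280) and the bowl at (134,320). In the top view the grip is at about (129,214), the dish at (147,216) and the board at (276,219). Two loose oranges lie beside the stand.

```bash
cat > h.py <<'E'
from bench import *
import cv2,numpy as np
def ray(n,p):
    i=camera_info(n);c=-i["R"].T@i["t"];d=i["R"].T@np.linalg.inv(i["mtx"])@np.array([p[0],p[1],1.]);return c,d/np.linalg.norm(d)
def onz(n,p,z):
    c,d=ray(n,p);return c+d*(z-c[2])/d[2]
def tri(p,q):
    a,u=ray("scene",p);b,v=ray("top",q)
    s=np.linalg.lstsq(np.c_[u,-v],b-a,rcond=None)[0];P,Q=a+u*s[0],b+v*s[1]
    return (P+Q)/2,np.linalg.norm(P-Q)
def blobs(img,lo,hi,box,amin=8):
    x0,y0,x1,y1=box;m=cv2.inRange(cv2.cvtColor(img[y0:y1,x0:x1],cv2.COLOR_RGB2HSV),lo,hi)
    n,l,st,c=cv2.connectedComponentsWithStats(m)
    return [((c[k]+[x0,y0]),int(st[k,4]),np.argwhere(l==k)[:,::-1]+[x0,y0]) for k in range(1,n) if st[k,4]>=amin],m
E
python3 - <<'E'
from h import *
T=cv2.imread("pics/top0.png");S=cv2.imread("pics/scene0.png")
a=cv2.resize(T[170:260,75:195],(560,420),interpolation=cv2.INTER_CUBIC)
b=cv2.resize(S[90:195,290:400],(440,420),interpolation=cv2.INTER_CUBIC)[:,:240+0]
b=cv2.resize(S[95:155,300:345+35],(240,180),interpolation=cv2.INTER_CUBIC)
c=np.zeros((420,800,3),np.uint8);c[:,:560]=a;c[:180,560:]=b;cv2.imwrite("pics/crop.png",c)
T=T[:,:,::-1].copy();S=S[:,:,::-1].copy()
for n,I,box in(("top",T,(115,195,140,235)),("scene",S,(325,105,358,130))):
    for c,ar,p in blobs(I,(5,90,50),(22,255,255),box)[0]: 
        print(n,c.round(2),ar,cv2.minAreaRect(p.astype(np.float32)),np.median(cv2.cvtColor(I,cv2.COLOR_RGB2HSV)[p[:,1],p[:,0]],0), onz(n,c,.2765).round(4))
# board
for n,I,box in(("top",T,(205,160,350,275)),("scene",S,(200,180,350,295))):
    bl=max(blobs(I,(8,70,60),(28,255,255),box)[0],key=lambda b:b[1]);r=cv2.minAreaRect(bl[2].astype(np.float32))
    ap=cv2.approxPolyDP(cv2.convexHull(bl[2].astype(np.int32)),6,True)[:,0]
    P=np.array([onz(n,p,.028) for p in ap]);print(n,"board",ap.tolist(),P[:,:2].round(3).tolist(),P.mean(0).round(3),np.linalg.norm(np.diff(P,axis=0),axis=1).round(3))
bl=max(blobs(T,(95,80,30),(125,255,255),(100,170,195,260))[0],key=lambda b:b[1]);e=cv2.fitEllipse(cv2.convexHull(bl[2].astype(np.int32)));print("dish",e,onz("top",e[0],.1485).round(4))
for n,I,box in(("top",T,(120,140,165,290)),("scene",S,(285,130,400,195))):
    for c,ar,p in blobs(I,(3,170,120),(14,255,255),box,40)[0]: print(n,"orange",c.round(1),ar,onz(n,c,.1505).round(3))
for nm,p,z in(("mug",(297,138),.09),("mill",(239,131),.155),("bowl",(435,255),.06)):print(nm,onz("top",p,z).round(3))
E
```

```text
top [129.32 213.49] 125 ((129.32586669921875, 213.53965759277344), (19.20210075378418, 6.341978549957275), 86.633544921875) [ 13. 131.  85.] [0.5083 0.2712 0.2765]
top [137.86 216.07] 43 ((137.5, 216.0), (14.0, 3.0), 90.0) [ 10. 182. 102.] [0.5017 0.2476 0.2765]
scene [339.33 116.9 ] 83 ((339.0999755859375, 116.70000457763672), (15.178933143615723, 5.6921000480651855), 18.434947967529297) [ 12. 147. 103.] [0.508  0.2696 0.2765]
top board [[330, 183], [327, 259], [220, 253], [225, 178]] [[0.633, -0.302], [0.38, -0.294], [0.393, 0.061], [0.644, 0.052]] [ 0.513 -0.121  0.028] [0.253 0.355 0.252]
scene board [[335, 218], [272, 290], [213, 247], [279, 189]] [[0.645, 0.051], [0.644, -0.315], [0.384, -0.298], [0.394, 0.056]] [ 0.517 -0.127  0.028] [0.366 0.261 0.354]
dish ((148.72525024414062, 215.9300537109375), (52.14442443847656, 59.06127166748047), 3.3714818954467773) [0.5074 0.2627 0.1485]
top orange [142.6 163.5] 287 [0.668 0.288 0.151]
top orange [146.5 215.9] 185 [0.507 0.269 0.151]
top orange [143.6 273.8] 305 [0.333 0.27  0.151]
scene orange [301.6 146.4] 239 [0.404 0.19  0.15 ]
scene orange [336.4 145.6] 161 [0.508 0.27  0.15 ]
scene orange [381.4 177. ] 306 [0.726 0.206 0.15 ]
mug [ 0.77  -0.187  0.09 ]
mill [ 0.773 -0.007  0.155]
bowl [ 0.402 -0.637  0.06 ]
```

View pics/crop.png

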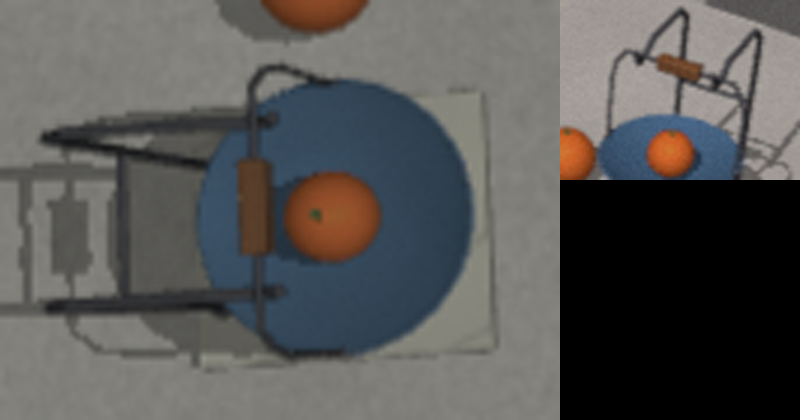

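Run:
```python
from h import *
T=cv2.imread("pics/top0.png")[:,:,::-1].copy();S=cv2.imread("pics/scene0.png")[:,:,::-1].copy()
g=tri((339.33,116.9),(129.32,213.49));print("grip",g[0].round(4),g[1].round(4))
# bar: dark pixels in columns near the grip either side
G=cv2.cvtColor(T,cv2.COLOR_RGB2GRAY).astype(float); pts=[]
for r in list(range(193,203))+list(range(225,238)):
    w=np.clip(75-G[r,123:137],0,None)
    if (w>12).any(): pts.append((float((w*np.arange(123,137)).sum()/w.sum()),r,w.max()))
for p in pts: print(np.round(p,1),onz("top",p[:2],.2765)[:2].round(4))
bl=blobs(T,(3,80,40),(22,255,255),(115,195,135,235))[0]
P=np.array([onz("top",p,.2765)[:2]*1000 for p in bl[0][2]],np.float32);print("griprect",cv2.minAreaRect(P))
for n,I,box in(("top",T,(205,160,350,275)),):
    bl=max(blobs(I,(8,70,60),(28,255,255),box)[0],key=lambda b:b[1])
    P=np.array([onz(n,p,.028)[:2]*1000 for p in bl[2]],np.float32);print("board",cv2.minAreaRect(P))
    # long edges by column
    q=bl[2]
    for f in(np.min,np.max):
        E=np.array([onz(n,(c,f(q[q[:,0]==c,1])),.028)[:2] for c in range(232,322)]);k=np.polyfit(E[:,1],E[:,0],1);print("edge dx/dy",np.degrees(np.arctan(k[0])).round(2),k.round(4))
    for f in(np.min,np.max):
        E=np.array([onz(n,(f(q[q[:,1]==c,0]),c),.028)[:2] for c in range(188,250)]);k=np.polyfit(E[:,0],E[:,1],1);print("edge dy/dx",np.degrees(np.arctan(k[0])).round(2),k.round(4))
```

```text
grip [0.5079 0.271  0.2759] 0.0012
[130.7 193.   22. ] [0.5643 0.27  ]
[130.9 194.   31. ] [0.5616 0.2694]
[129.1 195.   43. ] [0.5588 0.2743]
[129.2 196.   39. ] [0.556  0.2739]
[128.4 197.   29. ] [0.5532 0.276 ]
[128.1 198.   21. ] [0.5505 0.2766]
[129. 199.  22.] [0.5478 0.2738]
[129.2 200.   20. ] [0.5451 0.2732]
[129.7 201.   22. ] [0.5424 0.2718]
[129.6 202.   23. ] [0.5396 0.272 ]
[131.8 225.   20. ] [0.4772 0.2629]
[130.1 226.   20. ] [0.4744 0.2674]
[130. 227.  22.] [0.4717 0.2675]
[130.1 228.   22. ] [0.469  0.2673]
[129.8 229.   23. ] [0.4663 0.2679]
[130.2 230.   25. ] [0.4636 0.2666]
[130.5 231.   34. ] [0.4609 0.2658]
[129.7 232.   40. ] [0.4582 0.2679]
[129.7 233.   37. ] [0.4555 0.2677]
[128.6 234.   28. ] [0.4528 0.2704]
[128.8 235.   23. ] [0.4501 0.2698]
[128. 236.  34.] [0.4473 0.2718]
[128.3 237.   28. ] [0.4447 0.2709]
griprect ((507.4432067871094, 270.8296203613281), (54.84775161743164, 17.879201889038086), 7.464601993560791)Traceback (most recent call last):
  File "<stdin>", line 14, in <module>
  File "h.py", line 6, in onz
    c,d=ray(n,p);return c+d*(z-c[2])/d[2]
        ~~~^^^^^
  File "h.py", line 4, in ray
    i=camera_info(n);c=-i["R"].T@i["t"];d=i["R"].T@np.linalg.inv(i["mtx"])@np.array([p[0],p[1],1.]);return c,d/np.linalg.norm(d)
ValueError: time passes only in moves, steps and waits
```

Call:
play_rows(
  steps=[0,0,-20,-10,0,0,-60,-20,10,0,-100,-30,40,0,-120,-40,80,0,-120,-50,120,0,-120,-60,150,0,-120,-70,150,0,-120,-80],
  jaw=1,
)

```text
t: 1.1
position: [0.3292, -0.5521, 0.4232]
tcp_rot: [[-0.132, 0.991, 0.001], [0.991, 0.132, 0.002], [0.002, 0.001, -1.0]]
contact_force: [-0.9, -0.2, 0.0]
opening: 0.999
finger_force: 0.0
```

Run:
```python
from h import *
T=cv2.imread("pics/top0.png")[:,:,::-1].copy();n="top"
i=camera_info(n);c=-i["R"].T@i["t"];A=i["R"].T@np.linalg.inv(i["mtx"])
def Z(u,v,z):
    d=A@np.array([u,v,1.]);return (c+d*(z-c[2])/d[2])[:2]
a,b=Z(178.6,190.5,.018),Z(181,245,.018);print("foot edge yaw",np.degrees(np.arctan2(*(a-b)[::-1])))
a,b=Z(75+264/4.667,170+118/4.667,.292),Z(75+274/4.667,170+292/4.667,.292);print("tips",a,b,"yaw",np.degrees(np.arctan2(*(a-b)[::-1])))
q=max(blobs(T,(8,70,60),(28,255,255),(205,160,350,275))[0],key=lambda b:b[1])[2]
for f in(np.min,np.max):
    E=np.array([Z(k,f(q[q[:,0]==k,1]),.028) for k in range(232,322)]);k=np.polyfit(E[:,1],E[:,0],1);print("dx/dy",np.degrees(np.arctan(k[0])).round(2),k.round(4))
for f in(np.min,np.max):
    E=np.array([Z(f(q[q[:,1]==k,0]),k,.028) for k in range(188,250)]);k=np.polyfit(E[:,0],E[:,1],1);print("dy/dx",np.degrees(np.arctan(k[0])).round(2),k.round(4))
s=get_state();print(s["position"],s["joints"])
```

```text
foot edge yaw 4.690835950860931
tips [0.5566988  0.26126976] [0.4569794  0.25080251] yaw 5.9922262526770895
dx/dy 1.92 [0.0335 0.6431]
dx/dy 1.89 [0.033  0.3881]
dy/dx -2.0 [-0.0348  0.0753]
dy/dx -2.01 [-0.0351 -0.2801]
[ 0.32923808 -0.55212681  0.42315771] [ 67.62211583  20.86829766 -17.75938204  67.82754951   6.14949617
  92.26167535  58.80162076]
```

Call:
play_rows(
  steps=[20,20,0,-3,60,55,0,-8,110,95,0,-14,165,135,0,-20,220,170,0,-26,275,200,0,-32,330,220,0,-38,380,235,0,-44],
)

```text
t: 2.1
position: [0.5132, -0.1446, 0.4237]
tcp_rot: [[-0.779, 0.627, -0.0], [0.627, 0.779, -0.0], [0.0, -0.0, -1.0]]
contact_force: [1.1, 0.2, -0.3]
opening: 0.999
finger_force: 0.0
```

Call:
play_rows(
  steps=[55,-20,0,-6,110,-40,0,-12,165,-60,0,-18,220,-80,0,-24,270,-95,0,-30,310,-110,0,-36,330,-115,0,-40,335,-115,0,-43],
)

```text
t: 3.1
position: [0.257, -0.047, 0.4061]
tcp_rot: [[-0.997, 0.056, -0.054], [0.054, 0.998, 0.034], [0.056, 0.031, -0.998]]
contact_force: [-0.6, 0.8, 1.0]
opening: 0.999
finger_force: 0.0
```

The second move used stale tool axes and pulled the arm inward, so I'm correcting from here.

Call:
play_rows(
  steps=[-30,0,0,0,-70,10,0,0,-110,25,0,0,-150,40,0,0,-190,55,0,0,-220,65,0,0,-240,70,0,0,-240,70,0,0],
)

```text
t: 4.1
position: [0.5016, -0.0027, 0.3936]
tcp_rot: [[-0.995, 0.083, -0.056], [0.081, 0.996, 0.031], [0.059, 0.026, -0.998]]
contact_force: [-0.6, -0.1, -0.6]
opening: 0.997
finger_force: 0.0
```

```bash
cat >> h.py <<'E'
def go(x,y,z,yaw):
    s=get_state();R=np.array(s["tcp_rot"]);d=R.T@(np.array([x,y,z])-s["position"])*1000
    w=np.degrees(np.arctan2(R[1,0],R[0,0]));print("shift",d.round(1),"roll",round((w-yaw+180)%360-180,2),"| pos",np.round(s["position"],4),"yaw",w.round(2),"tilt",R[:,2].round(3),"q",np.round(s["joints"]),"F",np.round(s["contact_force"],1),"M",np.round(s["wrist_torque"],2),s["t"])
E
python3 -c "
from h import *
go(.508,.271,.42,185)"
```

```text
shift [ 17.4 273.8 -18.3] roll -9.67 | pos [ 0.5016 -0.0027  0.3936] yaw 175.33 tilt [-0.056  0.031 -0.998] q [ 22.   5. -28.  90.   0.  88.  80.] F [-0.6 -0.1 -0.6] M [-0.02 -0.06  0.01] 4.1
```

Call:
play_rows(
  steps=[-15,-25,-5,0,-50,-75,-10,0,-85,-130,-20,0,-120,-190,-30,0,-155,-245,-40,0,-190,-300,-45,0,-215,-345,-50,0,-228,-368,-53,0],
)

```text
t: 5.1
position: [0.6988, -0.3892, 0.4258]
tcp_rot: [[-0.995, 0.085, -0.055], [0.084, 0.996, 0.03], [0.057, 0.025, -0.998]]
contact_force: [0.4, -0.1, 0.4]
opening: 0.997
finger_force: 0.0
```

```bash
python3 -c "
from h import *
go(.78,-.435,.42,175)"
```

```text
shift [-84.9 -38.8  -0. ] roll 0.19 | pos [ 0.6988 -0.3892  0.4258] yaw 175.19 tilt [-0.055  0.03  -0.998] q [ 29.  52. -14.  19.  12. 113. 109.] F [ 0.4 -0.1  0.4] M [-0.06 -0.14  0.03] 5.1
```

Call:
play_rows(
  steps=[-5,-2,0,0,-10,-4,0,0,-15,-7,0,0,-20,-9,0,0,-25,-11,0,0,-30,-13,0,0,-35,-16,0,0,-35,-16,0,0],
)

```text
t: 6.1
position: [0.7166, -0.3963, 0.4152]
tcp_rot: [[-0.996, 0.082, -0.041], [0.081, 0.996, 0.024], [0.043, 0.02, -0.999]]
contact_force: [0.3, 0.4, -0.6]
opening: 0.998
finger_force: 0.0
```

```bash
python3 -c "
from h import *
go(.78,-.435,.42,175)"
```

```text
shift [-66.1 -33.3  -8.3] roll 0.35 | pos [ 0.7166 -0.3963  0.4152] yaw 175.35 tilt [-0.041  0.024 -0.999] q [ 31.  59. -50.   9.  46. 118. 108.] F [ 0.3  0.4 -0.6] M [ 0.02 -0.05  0.03] 6.1
```

Call:
play_rows(
  steps=[-10,-5,0,0,-20,-10,0,0,-30,-15,0,0,-40,-20,0,0,-50,-25,0,0,-60,-30,0,0,-70,-35,0,0,-70,-35,0,0],
)

```text
t: 7.1
position: [0.7284, -0.4069, 0.3944]
tcp_rot: [[-0.996, 0.083, -0.024], [0.083, 0.997, 0.008], [0.025, 0.006, -1.0]]
contact_force: [0.0, -0.2, 1.1]
opening: 0.998
finger_force: 0.0
```

```bash
python3 -c "
from h import *
go(.78,-.435,.42,175)"
```

```text
shift [-53.1 -23.5 -27. ] roll 0.26 | pos [ 0.7284 -0.4069  0.3944] yaw 175.26 tilt [-0.024  0.008 -1.   ] q [ 33.  62. -84.   9.  79. 118. 108.] F [ 0.  -0.2  1.1] M [-0.09 -0.03  0.03] 7.1
```

Call:
play_rows(
  steps=[-10,-3,0,0,-20,-6,0,0,-30,-9,0,0,-40,-12,0,0,-50,-15,0,0,-60,-18,0,0,-70,-21,0,0,-70,-21,0,0],
)

```text
t: 8.1
position: [0.7341, -0.3991, 0.3886]
tcp_rot: [[-0.996, 0.082, -0.033], [0.082, 0.997, 0.005], [0.033, 0.003, -0.999]]
contact_force: [0.6, -0.3, -0.2]
opening: 0.998
finger_force: 0.0
```

```bash
python3 -c "
from h import *
go(.78,-.435,.42,175)"
```

```text
shift [-47.6 -32.  -33.1] roll 0.28 | pos [ 0.7341 -0.3991  0.3886] yaw 175.28 tilt [-0.033  0.005 -0.999] q [ 32.  63. -84.   9.  80. 118. 107.] F [ 0.6 -0.3 -0.2] M [-0.07 -0.    0.01] 8.1
```

Call:
play_rows(
  steps=[20,25,-6,0,40,60,-15,0,60,95,-25,0,80,130,-35,0,100,170,-45,0,120,205,-52,0,130,230,-56,0,136,239,-56,0],
)

```text
t: 9.1
position: [0.6197, -0.1485, 0.4504]
tcp_rot: [[-0.996, 0.08, -0.032], [0.08, 0.997, 0.004], [0.032, 0.001, -0.999]]
contact_force: [-0.1, -0.4, -0.1]
opening: 0.993
finger_force: 0.0
```

```bash
python3 -c "
from h import *
go(.80,-.12,.45,175)"
```

```text
shift [-177.4   42.9   -5.3] roll 0.39 | pos [ 0.6197 -0.1485  0.4504] yaw 175.39 tilt [-0.032  0.004 -0.999] q [ 52.  41. -83.  62.  42. 108.  71.] F [-0.1 -0.4 -0.1] M [-0.03 -0.06  0.08] 9.1
```

Call:
play_rows(
  steps=[-15,4,0,0,-40,8,0,0,-65,14,0,0,-90,20,0,0,-110,25,0,0,-130,30,0,0,-145,34,0,0,-155,36,0,0],
)

```text
t: 10.1
position: [0.7783, -0.1275, 0.4434]
tcp_rot: [[-0.996, 0.083, -0.034], [0.083, 0.997, 0.005], [0.034, 0.002, -0.999]]
contact_force: [0.6, 0.6, -0.6]
opening: 1.001
finger_force: 0.0
```

```bash
python3 -c "
from h import *
go(.80,-.12,.45,175)"
```

```text
shift [-20.8   9.3  -7.3] roll 0.24 | pos [ 0.7783 -0.1275  0.4434] yaw 175.24 tilt [-0.034  0.005 -0.999] q [ 19.  54. -65.  22.  53. 117.  82.] F [ 0.6  0.6 -0.6] M [-0.02 -0.04  0.01] 10.1
```

Near the limit again, so I'll push outward and upward a little.

Call:
play_rows(
  steps=[-8,1,-5,0,-16,2,-10,0,-24,3,-15,0,-32,4,-20,0,-40,5,-25,0,-48,6,-30,0,-55,7,-35,0,-55,7,-35,0],
)

```text
t: 11.1
position: [0.7979, -0.1188, 0.4588]
tcp_rot: [[-0.997, 0.081, -0.004], [0.081, 0.997, 0.004], [0.004, 0.003, -1.0]]
contact_force: [-0.6, 0.1, -0.4]
opening: 1.0
finger_force: 0.0
```

```bash
python3 -c "
from h import *
go(.80,-.12,.45,175)"
```

```text
shift [-2.2 -1.   8.8] roll 0.35 | pos [ 0.7979 -0.1188  0.4588] yaw 175.35 tilt [-0.004  0.004 -1.   ] q [  9.  55. -41.   9.  37. 118.  88.] F [-0.6  0.1 -0.4] M [-0.01 -0.02 -0.04] 11.1
```

Call:
play_rows(
  steps=[20,10,3,0,55,30,8,0,95,55,13,0,135,78,18,-2,175,100,22,-4,215,123,25,-6,245,140,28,-8,260,148,28,-9],
)

```text
t: 12.1
position: [0.5494, 0.0514, 0.4327]
tcp_rot: [[-0.997, -0.078, -0.003], [-0.078, 0.997, -0.001], [0.003, -0.001, -1.0]]
contact_force: [0.7, 0.2, 0.5]
opening: 1.0
finger_force: 0.0
```

```bash
python3 -c "
from h import *
go(.508,.271,.42,185)"
```

```text
shift [ 24.  222.1  12.5] roll -0.5 | pos [0.5494 0.0514 0.4327] yaw -175.5 tilt [-0.003 -0.001 -1.   ] q [ 39.  16. -61.  80.  14.  92.  74.] F [0.7 0.2 0.5] M [ 0.01  0.04 -0.01] 12.1
```

Call:
play_rows(
  steps=[2,15,0,0,6,45,2,0,10,85,5,0,14,125,8,0,18,165,10,0,21,195,12,0,24,215,12,0,24,222,12,0],
)

```text
t: 13.1
position: [0.5104, 0.2709, 0.4204]
tcp_rot: [[-0.997, -0.076, -0.005], [-0.076, 0.997, 0.002], [0.005, 0.002, -1.0]]
contact_force: [0.7, -0.2, -0.7]
opening: 1.005
finger_force: 0.0
```

Run:
```python
from h import *
S=camera("scene")
T=camera("top")
c=np.zeros((420,800,3),np.uint8)
c[:,:480]=cv2.resize(S[60:200,270:430],(480,420),interpolation=cv2.INTER_CUBIC)[:,:,::-1]
c[:,480:]=cv2.resize(T[160:265,90:170],(320,420),interpolation=cv2.INTER_CUBIC)[:,:,::-1]
cv2.imwrite("pics/hover.png",c)
go(.508,.271,.3305,185)
```

```text
shift [ 2.2  1.3 89.9] roll -0.7 | pos [0.5107 0.2698 0.4204] yaw -175.7 tilt [-0.005  0.001 -1.   ] q [ 15.  21. -63.  77.  19.  93.  49.] F [ 0.1 -0.7  1. ] M [-0.02  0.01 -0.01] 13.2
```

View pics/hover.png

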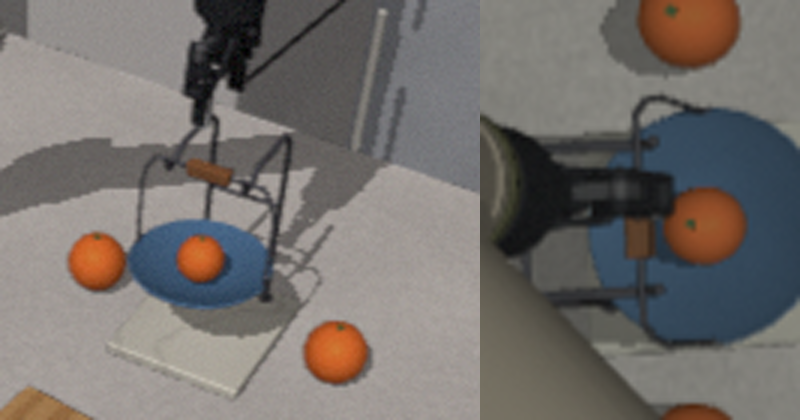

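The picture shows the dish hanging undisturbed with the clementine centred and the open gripper above the grip (grip at about crop pixel 210,171 in the scene half). I'll check the projection before descending.

Run:
```python
from h import *
s=get_state();R=np.array(s["tcp_rot"])
I={n:camera_info(n) for n in("scene","top")}
for nm,P in(("tipA",s["position"]+R@[0,.05,.06]),("tipB",s["position"]+R@[0,-.05,.06]),("grip",[.508,.271,.2765])):
    for n,(x0,y0,k,o) in(("scene",(270,60,3,0)),("top",(90,160,4,480))):
        i=I[n];c=i["mtx"]@(i["R"]@P+i["t"]);c=c[:2]/c[2];print(nm,n,c.round(1),"crop",((c-[x0,y0])*k+[o,0]).round())
```

```text
tipA scene [348.6  89.3] crop [236.  88.]
tipA top [ 96.8 212.1] crop [507. 209.]
tipB scene [335.5 102.5] crop [197. 127.]
tipB top [136.5 209.9] crop [666. 199.]
grip scene [339.5 116.7] crop [209. 170.]
grip top [129.4 213.6] crop [638. 214.]
```

Call:
play_rows(
  steps=[1,0,8,0,2,1,20,-0.5,2,1,34,-0.7,2,1,48,-0.7,2,1,62,-0.7,2,1,75,-0.7,2,1,85,-0.7,2,1,90,-0.7],
)

```text
t: 14.2
position: [0.5077, 0.2702, 0.3299]
tcp_rot: [[-0.996, -0.087, -0.005], [-0.087, 0.996, 0.001], [0.005, 0.001, -1.0]]
contact_force: [-1.1, 0.9, -0.5]
opening: 0.999
finger_force: 0.0
```

Call:
play_rows(
  steps=[0,0,0,0,0,0,0,0,0,0,0,0,0,0,0,0,0,0,0,0,0,0,0,0,0,0,0,0,0,0,0,0],
  jaw=0.35,
  newtons=20,
)

```text
t: 15.2
position: [0.5078, 0.2702, 0.3306]
tcp_rot: [[-0.996, -0.087, -0.005], [-0.087, 0.996, 0.001], [0.005, 0.001, -1.0]]
contact_force: [0.2, -0.5, -0.2]
opening: 0.348
finger_force: 0.0
```

Run:
```python
from h import *
S=camera("scene")
T=camera("top")
c=np.zeros((420,800,3),np.uint8)
c[:,:480]=cv2.resize(S[90:195,280:400],(480,420),interpolation=cv2.INTER_CUBIC)[:,:,::-1]
c[:,480:]=cv2.resize(T[160:265,90:170],(320,420),interpolation=cv2.INTER_CUBIC)[:,:,::-1]
cv2.imwrite("pics/near.png",c)
go(.508,.271,.3305,185)
```

```text
shift [-0.3  0.8  0. ] roll -0.03 | pos [0.5078 0.2702 0.3305] yaw -175.03 tilt [-0.005  0.001 -1.   ] q [ 16.  23. -62.  87.  20.  83.  48.] F [ 0.1 -0.4 -0.3] M [ 0.01  0.02 -0.02] 15.3
```

View pics/near.png

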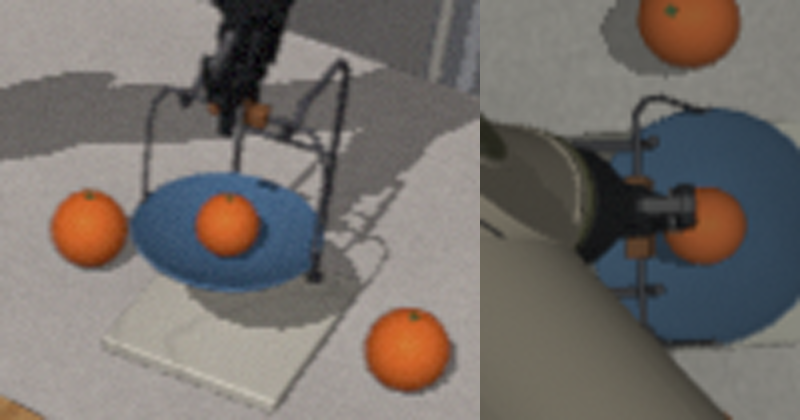

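The fingers straddle the middle of the grip (scene crop about 232,110), so I'm closing.

Call:
play_rows(
  steps=[0,0,0,0,0,0,0,0,0,0,0,0,0,0,0,0,0,0,0,0,0,0,0,0,0,0,0,0,0,0,0,0],
  jaw=0.22,
  newtons=20,
)

```text
t: 16.3
position: [0.5078, 0.2702, 0.3305]
tcp_rot: [[-0.996, -0.087, -0.005], [-0.087, 0.996, 0.001], [0.005, 0.001, -1.0]]
contact_force: [-0.2, 0.8, 0.0]
opening: 0.22
finger_force: 0.0
```

Call:
play_rows(
  steps=[0,0,0,0,0,0,0,0,0,0,0,0,0,0,0,0,0,0,0,0,0,0,0,0,0,0,0,0,0,0,0,0],
  jaw=0.1,
  newtons=30,
)

```text
t: 17.3
position: [0.5078, 0.2703, 0.3306]
tcp_rot: [[-0.996, -0.087, -0.005], [-0.087, 0.996, 0.001], [0.004, 0.001, -1.0]]
contact_force: [0.2, 1.5, 1.0]
opening: 0.181
finger_force: 31.8
```

Call:
play_rows(
  steps=[0,0,0,0,0,0,0,0,0,0,0,0,0,0,0,0,0,0,0,0,0,0,0,0,0,0,0,0,0,0,0,0],
  jaw=0,
  newtons=90,
)

```text
t: 18.3
position: [0.5079, 0.2703, 0.3307]
tcp_rot: [[-0.996, -0.087, -0.004], [-0.087, 0.996, 0.001], [0.004, 0.001, -1.0]]
contact_force: [2.0, 1.5, 5.1]
opening: 0.17
finger_force: 88.6
```

```bash
python3 -c "
from h import *
go(.508,.271,.3305,185)"
```

```text
shift [-0.2  0.7  0.2] roll -0.02 | pos [0.5079 0.2703 0.3307] yaw -175.02 tilt [-0.004  0.001 -1.   ] q [ 16.  23. -62.  87.  20.  83.  48.] F [2.  1.5 5.1] M [ 0.52 -0.39  0.04] 18.3
```

Call:
play_rows(
  steps=[0,0,-1,0,0,0,-3,0,0,0,-7,0,0,0,-12,0,0,0,-17,0,0,0,-21,0,0,0,-23,0,0,0,-24,0],
)

```text
t: 19.3
position: [0.5079, 0.2702, 0.3546]
tcp_rot: [[-0.996, -0.087, -0.005], [-0.087, 0.996, 0.001], [0.005, 0.001, -1.0]]
contact_force: [0.1, 0.3, -6.2]
opening: 0.167
finger_force: 87.7
```

Call:
play_rows(
  steps=[0,0,-1,0,0,0,-3,0,0,0,-6,0,0,0,-10,0,0,0,-13,0,0,0,-15,0,0,0,-16,0,0,0,-16,0],
)

```text
t: 20.3
position: [0.508, 0.2702, 0.3705]
tcp_rot: [[-0.996, -0.087, -0.005], [-0.087, 0.996, 0.001], [0.005, 0.001, -1.0]]
contact_force: [0.8, 0.7, -5.2]
opening: 0.166
finger_force: 87.7
```

Run:
```python
from h import *
S=camera("scene")
T=camera("top")
c=np.zeros((420,800,3),np.uint8)
c[:,:480]=cv2.resize(S[80:185,280:400],(480,420),interpolation=cv2.INTER_CUBIC)[:,:,::-1]
c[:,480:]=cv2.resize(T[160:265,90:170],(320,420),interpolation=cv2.INTER_CUBIC)[:,:,::-1]
cv2.imwrite("pics/lift.png",c)
go(.508,.0,.3705,185)
```

```text
shift [  23.4 -269.1   -0.3] roll -0.03 | pos [0.5079 0.2701 0.3704] yaw -175.03 tilt [-0.005  0.001 -1.   ] q [ 16.  22. -63.  83.  19.  87.  49.] F [-0.6 -0.6 -4.8] M [-0.   -0.05  0.01] 20.4
```

View pics/lift.png

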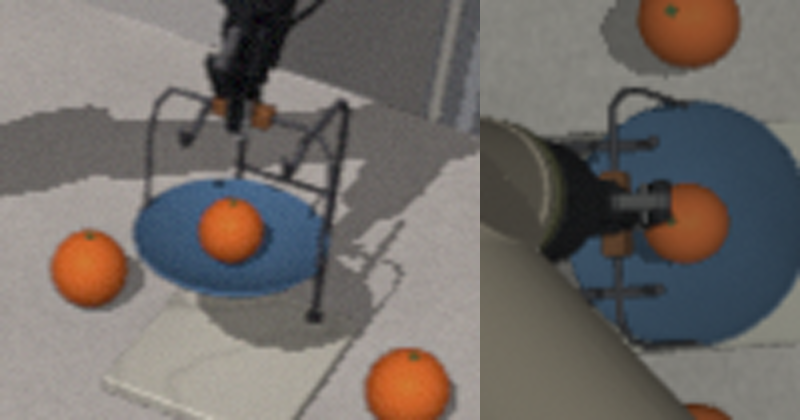

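The bar is clear of the hooks and the clementine is still centred. I'm carrying it out along the tool's -y axis with a smooth velocity profile.

Call:
play_rows(
  steps=[0,-0.1,0,0,0,-0.5,0,0,0,-1.5,0,0,0,-3.3,0,0,0,-6.3,0,0,0,-10.4,0,0,0,-15.8,0,0,0,-22.6,0,0],
)

```text
t: 21.4
position: [0.51, 0.2472, 0.3705]
tcp_rot: [[-0.996, -0.087, -0.005], [-0.087, 0.996, 0.001], [0.005, 0.001, -1.0]]
contact_force: [-0.3, -0.1, -4.4]
opening: 0.17
finger_force: 87.8
```

Call:
play_rows(
  steps=[0,-8.2,0,0,0.3,-17.8,0,0,0.7,-28.7,0,0,1.3,-41,0,0,2,-54.5,0,0,3,-69.1,0,0,4.1,-84.7,0,0,5.5,-101.2,0,0],
)

```text
t: 22.4
position: [0.5132, 0.1453, 0.3704]
tcp_rot: [[-0.996, -0.087, -0.005], [-0.087, 0.996, 0.001], [0.005, 0.001, -1.0]]
contact_force: [1.5, -0.2, -4.9]
opening: 0.168
finger_force: 87.8
```

Call:
play_rows(
  steps=[1.7,-17.2,0,0,3.4,-34.9,0,0,5.1,-53,0,0,6.8,-71.2,0,0,8.5,-89.4,0,0,10.2,-107.5,0,0,11.9,-125.2,0,0,13.5,-142.4,0,0],
)

```text
t: 23.4
position: [0.5119, 0.0022, 0.3704]
tcp_rot: [[-0.996, -0.086, -0.005], [-0.086, 0.996, 0.001], [0.004, 0.001, -1.0]]
contact_force: [0.0, 0.5, -5.1]
opening: 0.167
finger_force: 87.8
```

Call:
play_rows(
  steps=[1.6,-16.5,0,0,3.1,-32.1,0,0,4.5,-46.7,0,0,5.8,-60.2,0,0,7,-72.5,0,0,8,-83.4,0,0,8.8,-93,0,0,9.5,-101.2,0,0],
)

```text
t: 24.4
position: [0.5115, -0.0988, 0.3702]
tcp_rot: [[-0.996, -0.087, -0.005], [-0.087, 0.996, 0.001], [0.005, 0.001, -1.0]]
contact_force: [0.5, -0.9, -6.0]
opening: 0.171
finger_force: 87.8
```

Call:
play_rows(
  steps=[0.5,-6.8,0,0,1,-12.2,0,0,1.3,-16.3,0,0,1.5,-19.3,0,0,1.5,-21.1,0,0,1.5,-22.1,0,0,1.5,-22.5,0,0,1.5,-22.6,0,0],
)

```text
t: 25.4
position: [0.5119, -0.1209, 0.3702]
tcp_rot: [[-0.996, -0.087, -0.005], [-0.087, 0.996, 0.001], [0.005, 0.001, -1.0]]
contact_force: [0.1, 0.2, -6.1]
opening: 0.173
finger_force: 87.8
```

Run:
```python
from h import *
S=camera("scene")
T=camera("top")
c=np.zeros((420,800,3),np.uint8)
c[:,:480]=cv2.resize(S[120:295,185:385],(480,420),interpolation=cv2.INTER_CUBIC)[:,:,::-1]
c[:,480:]=cv2.resize(T[150:283,220:322],(320,420),interpolation=cv2.INTER_CUBIC)[:,:,::-1]
cv2.imwrite("pics/carry.png",c)
go(.512,-.121,.342,88)
```

```text
shift [-0.2 -0.2 28.2] roll 96.98 | pos [ 0.5119 -0.1209  0.3702] yaw -175.02 tilt [-0.005  0.001 -1.   ] q [ 58.  11. -56.  90.   9.  84.  96.] F [ 0.4 -0.4 -6.3] M [-0.    0.04  0.03] 25.5
```

View pics/carry.png

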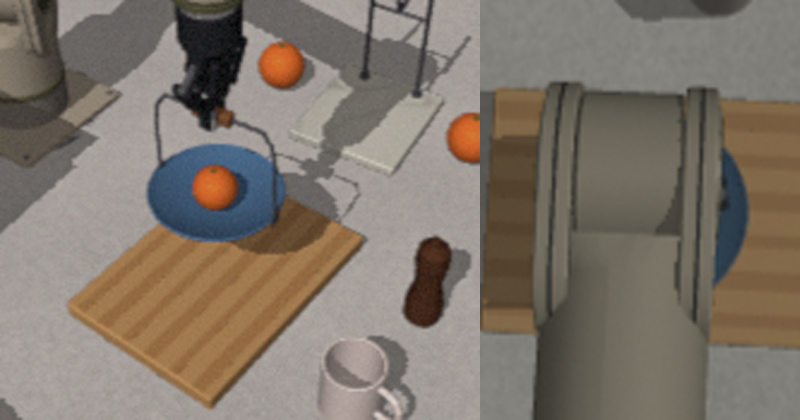

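The dish is level with the clementine at its centre over the board (scene crop 215,188). Next is the slow quarter turn, lowering slightly as it turns.

Call:
play_rows(
  steps=[0,0,0,0,0,0,0,0.1,0,0,0.1,0.4,0,0,0.2,0.8,0,0,0.5,1.6,0,0,0.7,2.6,0,0,1.1,3.9,0,0,1.6,5.6],
)

```text
t: 26.5
position: [0.5119, -0.121, 0.3686]
tcp_rot: [[-1.0, 0.013, -0.005], [0.013, 1.0, 0.001], [0.005, 0.001, -1.0]]
contact_force: [-0.1, -0.0, -5.7]
opening: 0.175
finger_force: 87.8
```

Call:
play_rows(
  steps=[0,0,0.6,2.1,0,0,1.3,4.4,0,0,2.1,7.2,0,0,3,10.2,0,0,3.9,13.6,0,0,5,17.2,0,0,6.1,21.1,0,0,7.3,25.2],
)

```text
t: 27.5
position: [0.5119, -0.1209, 0.3612]
tcp_rot: [[-0.899, 0.439, -0.005], [0.439, 0.899, 0.001], [0.005, -0.001, -1.0]]
contact_force: [0.9, 0.8, -5.4]
opening: 0.167
finger_force: 87.8
```

Call:
play_rows(
  steps=[0,0,1.2,4.3,0,0,2.5,8.7,0,0,3.8,13.2,0,0,5.1,17.7,0,0,6.4,22.2,0,0,7.7,26.7,0,0,9,31.1,0,0,10.2,35.4],
)

```text
t: 28.5
position: [0.5118, -0.1209, 0.351]
tcp_rot: [[-0.478, 0.878, -0.005], [0.878, 0.478, 0.001], [0.003, -0.004, -1.0]]
contact_force: [-0.3, -0.2, -4.6]
opening: 0.173
finger_force: 87.8
```

Call:
play_rows(
  steps=[0,0,1.2,4.1,0,0,2.3,8,0,0,3.4,11.6,0,0,4.3,15,0,0,5.2,18,0,0,6,20.8,0,0,6.7,23.1,0,0,7.3,25.2],
)

```text
t: 29.5
position: [0.5118, -0.1209, 0.3437]
tcp_rot: [[-0.06, 0.998, -0.005], [0.998, 0.06, 0.001], [0.001, -0.005, -1.0]]
contact_force: [-0.1, -0.9, -4.9]
opening: 0.167
finger_force: 87.8
```

Call:
play_rows(
  steps=[0,0,0.5,1.7,0,0,0.9,3,0,0,1.2,4,0,0,1.4,4.8,0,0,1.5,5.2,0,0,1.6,5.5,0,0,1.6,5.6,0,0,1.6,5.6],
)

```text
t: 30.5
position: [0.5118, -0.1209, 0.3422]
tcp_rot: [[0.035, 0.999, -0.005], [0.999, -0.035, 0.001], [0.001, -0.005, -1.0]]
contact_force: [0.1, 0.2, -4.5]
opening: 0.17
finger_force: 87.8
```

Run:
```python
from h import *
S=camera("scene")
T=camera("top")
c=np.zeros((420,800,3),np.uint8)
c[:,:480]=cv2.resize(S[120:295,185:385],(480,420),interpolation=cv2.INTER_CUBIC)[:,:,::-1]
c[:,480:]=cv2.resize(T[150:283,220:322],(320,420),interpolation=cv2.INTER_CUBIC)[:,:,::-1]
cv2.imwrite("pics/fin.png",c)
B=max(blobs(S,(95,80,30),(125,255,255),(200,150,350,270))[0],key=lambda b:b[1])
i=camera_info("scene");A=i["R"].T@np.linalg.inv(i["mtx"]);C=-i["R"].T@i["t"]
e=cv2.fitEllipse(cv2.convexHull(B[2].astype(np.int32)));O=max(blobs(S,(3,170,100),(14,255,255),(200,150,310,270))[0],key=lambda b:b[1])[0]
for nm,p,z in(("rim",e[0],.128+.03),("clem",O,.128+.034)):
    d=A@np.array([*p,1.]);print(nm,p,(C+d*(z-C[2])/d[2]).round(4))
go(.512,-.121,.342,88)
```

```text
rim (275.94049072265625, 206.0325927734375) [ 0.5188 -0.1236  0.158 ]
clem [274.1965812  203.93162393] [ 0.5111 -0.1223  0.162 ]
shift [-0.1  0.2  0.2] roll -0.02 | pos [ 0.5118 -0.1209  0.3422] yaw 87.98 tilt [-0.005  0.001 -1.   ] q [ 49.  10. -45.  93.   7.  80.   1.] F [ 0.1  1.  -5.9] M [-0.   -0.06  0.06] 30.6
```

View pics/fin.png

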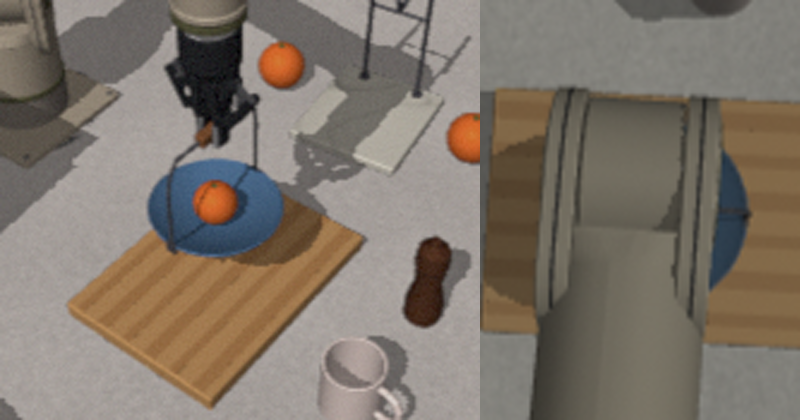

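The bar is now parallel to the board's long sides. The clementine measures (0.511, -0.122) against a dish centre of (0.512, -0.121), and the dish is level. I'll settle one second, then hand in.

Call:
play_rows(
  steps=[0,0,0,0,0,0,0,0,0,0,0,0,0,0,0,0,0,0,0,0,0,0,0,0,0,0,0,0,0,0,0,0],
)

```text
t: 31.6
position: [0.5118, -0.1209, 0.3422]
tcp_rot: [[0.035, 0.999, -0.005], [0.999, -0.035, 0.001], [0.001, -0.005, -1.0]]
contact_force: [0.2, 1.2, -5.7]
opening: 0.166
finger_force: 87.8
```

```bash
python3 -c "
from bench import *
print(finish_job())"
```

```text
the job is handed in; nothing more can be done
None
```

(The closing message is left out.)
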